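# Pack the samples into the laboratory carrier

### The job

Pack the four samples for the outside laboratory into the foam of the carrier tray: stand the capped specimen jar, the low wide biopsy pot and the tall sample tube upright in the round wells cut for them, and lay the slide mailer flat in the long pocket, all fully down. Set each one down rather than dropping it, never tip the three screw-capped containers over, and leave the open empty jar and the dropper bottle standing where they are.

Things in the scene. Friction and masses are not known exactly. Their poses are not given: they have to be found in the camera images.
- jar_c (a point): Specimen jar, capped: diameter 44 mm (cap; body 42), height 62 mm, cap 15 mm high, about 60 g; white plastic with a flat ribbed screw cap, standing upright; this point is its centre, half-way up, z up along its axis. Grip it by the upper part (jaws across its diameter).
- pot_c (a point): Biopsy pot, the low wide one: diameter 56 mm (cap; body 54), height 38 mm, cap 12 mm high, about 60 g; white plastic with a flat ribbed screw cap, standing upright; this point is its centre, half-way up, z up along its axis. Grip it by the upper part (jaws across its diameter).
- tube_c (a point): Sample tube, tall and slim with a flat base: diameter 28 mm (cap and foot; body 26), height 85 mm, cap 17 mm high, about 40 g; white plastic with a flat ribbed screw cap, standing upright; this point is its centre, half-way up, z up along its axis. Grip it by the upper part (jaws across its diameter).
- mailer_c (a point): Slide mailer: closed white plastic box 84 mm long (its x) by 34 mm wide (its y) by 26 mm thick (its z, up), lying flat, about 50 g, blank paper label on top; this point is its centre, 13 mm over its underside. Grip it across the 34 mm width, by the upper part. Either end may go first.
- open_jar_c (a point): Empty jar with no cap (look-alike of the specimen jar; stays where it is): white plastic, diameter 42 mm, height 58 mm, open at the top; this point is its centre, half-way up.
- dropper_c (a point): Dropper bottle (look-alike of the sample tube; stays where it is): white plastic, diameter 28 mm up to a height of 56 mm, then a cone and a thin nozzle (9 mm) up to 85 mm; this point is its centre, half-way up.
- jar_well (a point): Grey firm foam insert with the middle-sized round well, 56 mm diameter, 24 mm deep: the specimen jar's place. It is one of four equal inserts (110 x 86 x 45 mm) that fill a fixed white tray two by two, in an order that changes; their flat top is 49 mm over the bench. This point: middle of the well's mouth, level with the foam's top; x along the 110 mm side, z up.
- pot_well (a point): Firm foam insert with the largest round well, 68 mm diameter, 16 mm deep: the biopsy pot's place. Point and axes as for jar_well. Tray: 232 (along x) x 184 mm, walls 30 mm high, a carrying handle on each 184 mm end standing out 25 mm.
- tube_well (a point): Firm foam insert with the smallest round well, 40 mm diameter, 32 mm deep: the sample tube's place. Point and axes as for jar_well. Neighbouring wells are 111 mm apart along x and 87 mm apart along y.
- mailer_well (a point): Firm foam insert with the rectangular pocket, 98 mm (along x) by 48 mm (along y), 9 mm deep: the slide mailer's place, its long side along x. Point and axes as for jar_well.

How it is judged:
By the outcome, as a careful person would: the job done as asked, in the order asked, and still so for the second after the job is handed in, with the robot touching nothing.
It also fails if it takes over 109 s, if anything falls off the work surface, if the arm or the gripper's body presses on something with over 40 N, if the wrist force passes 120 N, or if a joint passes its speed limit or range.

### The arm

A 6-joint arm with a two-finger parallel gripper is mounted at the origin on the work surface. World frame = base frame: x ahead of the robot, y to its left, z up, the work surface at z = 0. Lengths are in m, angles in rad, forces in N, time in s.
With the tool pointing down it reaches from about 0.375 to 0.975 m from the base axis. Payload 3.8 kg.
Tool frame: the origin (TCP) lies midway between the tips of the shut fingers; the grasp point (between the pads) lies 19 mm behind it; z points along the fingers, y is the direction in which the jaws open and shut (so a half turn about z gives the same grasp; the last joint's range is limited). The gripper opens to 85 mm and grips with 20 to 120 N. Pads are 22 mm wide; open, the fingers measure 114 mm over their backs; the gripper's body (76 mm by 85 mm) begins 54 mm behind the grasp point. The pads swing forward as they close: fully open they stand 13 mm farther back than shut.
Start: joints at [1.235, 0.264, 1.604, -0, 1.274, -0.037], TCP at [0.199, 0.645, 0.231] pointing down, gripper open.
Joint ranges: [-2.63, 2.63], [-0.94, 2.18], [0.31, 2.57], [-1.31, 4.45], [0, 2.66], [-2.55, 2.55]. Speed limits (rad/s): [2.57, 2.57, 3.14, 3.14, 3.14, 3.14].

### API

Orientations are given as a rotation vector (axis times angle).
In Python, from workcell import bot gives the robot as it stands.
- The arm moves only by the tool drive_tool, never from a script. Its argument "deltas" is a list of rows, each an object with "hand": the opening, from 0 (shut) to 1 (fully open); "offset": the shift along the world's x, y, z in cm, a list of three; "angular": the turn, a rotation vector about the world's x, y, z in degrees, a list of three. A call has 1 to 8 rows; each row is the pose to reach, as a shift and turn from the pose commanded when the call began; what a row does not reach only later rows make up. A row lasts 1/8 s, in which the tool goes at most 62.5 mm and 10.7 degrees, less where a joint would pass 70% of its speed; a pose out of reach is approached as far as the arm can. A call with a gripper value outside its range is refused whole. The fingers move at their own pace and stop on an object; "force" is the grip in N (left out, the last holds). Time passes only in rows, so rows that repeat a pose let the fingers close. It gives the time, the measured TCP pose, the force and the opening at its end, in the units of the state.
- bot.read_state(): the state, without advancing time (a new reading comes with each control period).
- bot.read_camera(name): name is "scene" or "top"; returns a dict with "frame" (480x640x3 uint8, blue, green, red), "mtx" (3x3 intrinsics, pixels), "R" (3x3) and "t" (3): a world point X has camera coordinates R X + t. Camera axes: x right, y down, z forward; pixel columns grow to the right and rows downward; lengths in m; the calibration is good to about 2 mm. A picture is of the moment at which its call begins. There is no depth.
- bot.finish_job(): hands the job in, once; it reports no verdict.
The state is a dict: "time": time; "q": joint angles; "joint_vel": joint speeds; "joint_torque": joint torques, N m; "tool_pos": TCP position; "tcp_rot": TCP orientation; "wrist_force": force on the tool from outside, world axes, zero at the start; "torque": the same for the moment, N m; "width": opening from 0.0 (shut) to 1.0 (fully open).
Only numpy, scipy, OpenCV 4.12 (cv2) and the standard library are available. Lean on these libraries where they do the work, as an engineer would, in place of code of your own. Each camera call takes 0.05 s, during which the arm holds its last target. There are 200 camera calls.

## Working session

There is one attempt and no reset: what is moved stays moved. The work goes in short steps, Python scripts to look and compute and a tool call to move; the robot and the scene stay as the last step left them, time stands still between calls to the robot, and variables do not carry over. Pictures are saved under pics/ and viewed, about 12 in all and at most 16, crops included, and the job is handed in when it is done.

Besides the shell and the picture viewer there is one more tool, called after ">>>" by a JSON object that holds its "op" and its "data", one argument or row to a line. drive_tool: Moves the arm, as the interface text tells. Its arguments: {"type":"object","properties":{"deltas":{"type":"array"},"force":{"type":"number"}},"required":["deltas"]}

```bash
mkdir -p pics; ls; python3 - <<'E'
from workcell import bot
import cv2
for n in("top","scene"):
    c=bot.read_camera(n); cv2.imwrite(f"pics/{n}0.png",c["frame"]); print(n,c["mtx"].tolist(),c["R"].round(4).tolist(),c["t"].tolist(),(-c["R"].T@c["t"]).round(3))
print(bot.read_state())
E
```

```text
pics
top [[444.75896864394747, 0.0, 315.2732570288618], [0.0, 444.75896864394747, 239.30297306839577], [0.0, 0.0, 1.0]] [[0.0017, -0.9999, 0.0113], [-0.9894, -0.0033, -0.145], [0.1451, -0.011, -0.9894]] [-0.02669328277520692, 0.49482448157617903, 0.9420890995631803] [ 0.353 -0.015  1.004]
scene [[453.3115967846673, 0.0, 323.75130035849145], [0.0, 453.3115967846673, 235.22387058218618], [0.0, 0.0, 1.0]] [[-0.343, 0.9393, 0.0088], [0.5682, 0.215, -0.7943], [-0.748, -0.2674, -0.6075]] [0.19322225882098185, -0.22541614006810742, 1.378695010032214] [1.226 0.236 0.657]
{'time': 0.1, 'q': array([ 1.23508790e+00,  2.64687883e-01,  1.60523608e+00, -1.01553207e-05,
        1.27369033e+00, -3.69129994e-02]), 'joint_vel': array([-0.00014895, -0.00092501, -0.00273975, -0.00056839,  0.00103566,
        0.00194487]), 'joint_torque': array([-7.30283627e-04, -5.16712904e+01, -3.68586838e+01, -8.16116540e-05,
        6.46748915e-03,  2.25232398e-06]), 'tool_pos': array([0.19849663, 0.64446883, 0.23008046]), 'tcp_rot': array([-0.46754358, -3.10623644,  0.0031231 ]), 'wrist_force': array([-0.05196798, -0.00208173, -1.27980142]), 'torque': array([ 0.06478032, -0.01154063,  0.03881012]), 'width': 1.0016726843659907}
```

View pics/top0.png

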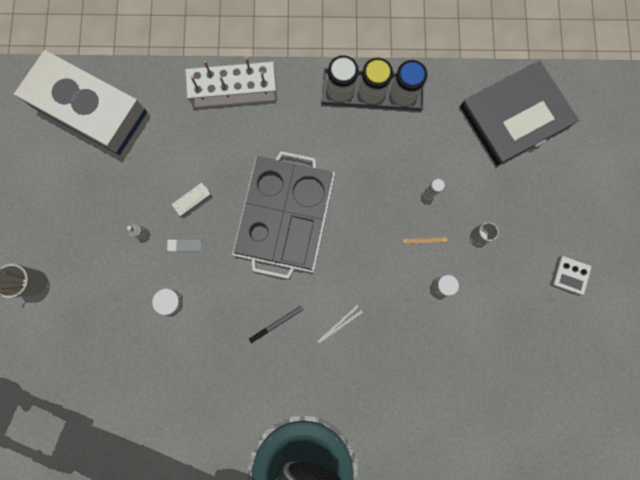

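View pics/scene0.png

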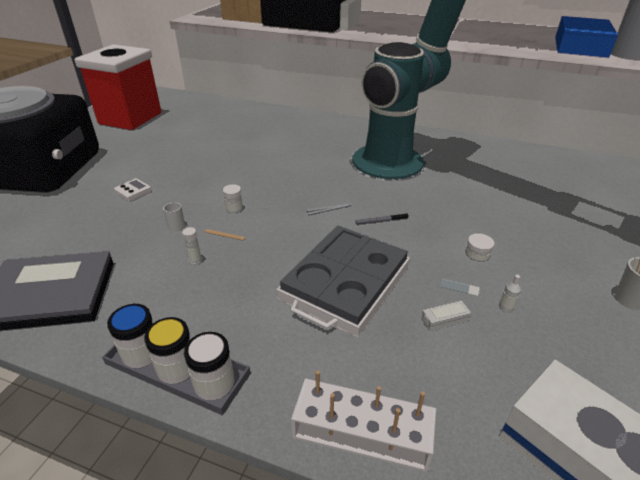

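The top view shows the jar (448,287), pot (166,302), tube (438,185), mailer (191,199), dropper (133,232) and open jar (487,233). In the tray, the upper-left well is at (271,183), the largest at (308,191), the smallest at (259,232) and the pocket at (299,241). Next I'll view enlarged crops.

```bash
python3 - <<'E'
import cv2,numpy as np
f=cv2.imread("pics/top0.png")
def crop(u,v,r,s): return cv2.resize(f[v-r:v+r,u-r:u+r],None,fx=s,fy=s,interpolation=cv2.INTER_CUBIC)
a=[crop(*p,25,4) for p in((448,287),(166,302),(436,188),(191,199))]
b=np.vstack([np.hstack(a[:2]),np.hstack(a[2:])])
t=crop(285,213,64,1); t=cv2.resize(t,(400,400),interpolation=cv2.INTER_CUBIC); t=cv2.convertScaleAbs(t,alpha=2)
cv2.imwrite("pics/crops.png",np.hstack([b,t]))
E
```

```text
(no output)
```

View pics/crops.png

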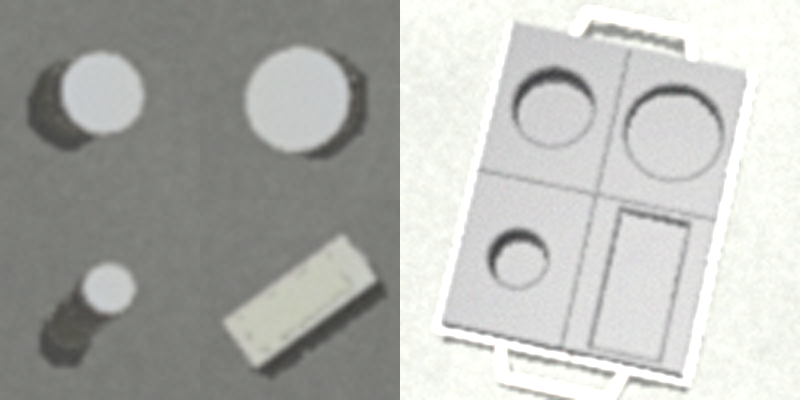

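```bash
cat > h.py <<'E'
import cv2,numpy as np
from workcell import bot
def ray(c,u,v,z):
    p=cv2.undistortPoints(np.array([[[u,v]]],float),c["mtx"],None)[0,0]
    d=c["R"].T@np.array([p[0],p[1],1]); o=-c["R"].T@c["t"]
    return (o+d*(z-o[2])/d[2])[:2]
def proj(c,X): 
    x=c["mtx"]@(c["R"]@np.array(X,float)+c["t"]); return x[:2]/x[2]
E
cat > m.py <<'E'
from h import *
c=bot.read_camera("top"); s=bot.read_camera("scene"); f=c["frame"]; g=f.max(2)
for n,(u,v),z in(("jar",(448,287),.062),("pot",(166,302),.038),("tube",(438,185),.085),("mailer",(191,199),.026)):
    m=np.zeros_like(g); r=28; m[v-r:v+r,u-r:u+r]=g[v-r:v+r,u-r:u+r]>155
    cs=cv2.findContours(m,0,1)[0]; k=max(cs,key=cv2.contourArea)
    rc=cv2.minAreaRect(k); M=cv2.moments(m*0+cv2.drawContours(m*0,[k],0,1,-1),True); ce=(M['m10']/M['m00'],M['m01']/M['m00'])
    b=cv2.boxPoints(rc); w=np.array([ray(c,*q,z) for q in b]); e=w[1]-w[0],w[2]-w[1]; L=max(e,key=np.linalg.norm)
    P=ray(c,*ce,z); print(n,np.round(ce,1),P.round(4),[np.linalg.norm(x).round(4) for x in e],"ang",np.degrees(np.arctan2(L[1],L[0])).round(1) , "scene px",proj(s,[*P,z]).round(1))
K=[(514,24),(748,72),(685,382),(444,328)]
w=np.array([ray(c,221+(a-400)/3.125,149+b/3.125,.049) for a,b in K]); C=w.mean(0)
ex=(w[0]+w[1]-w[2]-w[3])/2; print("tray",C.round(4),"ang",np.degrees(np.arctan2(ex[1],ex[0])).round(2),np.linalg.norm(ex),[np.linalg.norm(w[i]-w[i-1]).round(3) for i in range(4)])
X=ex/np.linalg.norm(ex);Y=np.array([-X[1],X[0]])
for n,(a,b),sx,sy in(("jar",(555,107),1,1),("pot",(675,132),1,-1),("tube",(519,259),-1,1),("mail",(640,285),-1,-1)):
    P=C+sx*.0555*X+sy*.0435*Y; print(n,P.round(4),"seen",ray(c,221+(a-400)/3.125,149+b/3.125,.049).round(4),"scene px",proj(s,[*P,.049]).round(1))
E
python3 m.py
```

```text
jar [448.4 284.7] [ 0.3949 -0.3071] [np.float64(0.0414), np.float64(0.0411)] ang -46.2 scene px [231.3 188.5]
pot [164.7 301.3] [0.3592 0.2971] [np.float64(0.0536), np.float64(0.0531)] ang -89.9 scene px [480.9 240.8]
tube [438.  184.5] [ 0.6068 -0.2866] [np.float64(0.0257), np.float64(0.0242)] ang -89.7 scene px [188.5 230.6]
mailer [190.4 198.5] [0.5881 0.255 ] [np.float64(0.0862), np.float64(0.0337)] ang -51.9 scene px [446.4 311. ]
tray [0.5517 0.0423] ang -11.34 0.22365893305046558 [np.float64(0.222), np.float64(0.17), np.float64(0.225), np.float64(0.17)]
jar [0.6147 0.0741] seen [0.6179 0.0736] scene px [351.1 287.8]
pot [ 0.5976 -0.0112] seen [ 0.6001 -0.0113] scene px [312.8 271.7]
tube [0.5059 0.0959] seen [0.5089 0.0968] scene px [376.6 256.2]
mail [0.4888 0.0106] seen [0.4909 0.0126] scene px [340.4 242.5]
```

>>> {"op": "drive_tool", "data": {
  "deltas": [
    {"hand": 1, "offset": [7, -9, 0], "angular": [0, 0, 6]},
    {"hand": 1, "offset": [14, -18, 0], "angular": [0, 0, 6]},
    {"hand": 1, "offset": [21, -27, 0], "angular": [0, 0, 6]},
    {"hand": 1, "offset": [25, -33, 0], "angular": [0, 0, 6]},
    {"hand": 1, "offset": [28, -39, 0], "angular": [0, 0, 6]},
    {"hand": 1, "offset": [28, -45, 0], "angular": [0, 0, 6]},
    {"hand": 1, "offset": [28, -49, 0], "angular": [0, 0, 6]},
    {"hand": 1, "offset": [28, -49, 0], "angular": [0, 0, 6]}
  ]
}}

```text
time: 1.2
tool_pos: [0.4552, 0.2188, 0.2313]
tcp_rot: [0.304, 3.126, 0.0]
wrist_force: [1.6, -0.4, 0.2]
width: 1.002
```

>>> {"op": "drive_tool", "data": {
  "deltas": [
    {"hand": 1, "offset": [2, -6, 0], "angular": [0, 0, 0]},
    {"hand": 1, "offset": [2, -12, 0], "angular": [0, 0, 0]},
    {"hand": 1, "offset": [0, -18, 0], "angular": [0, 0, 0]},
    {"hand": 1, "offset": [-2, -24, 0], "angular": [0, 0, 0]},
    {"hand": 1, "offset": [-3, -30, 0], "angular": [0, 0, 0]},
    {"hand": 1, "offset": [-5, -36, 0], "angular": [0, 0, 0]},
    {"hand": 1, "offset": [-6, -42, 0], "angular": [0, 0, 0]},
    {"hand": 1, "offset": [-6, -46, 0], "angular": [0, 0, 0]}
  ]
}}

```text
time: 2.2
tool_pos: [0.3936, -0.2417, 0.2315]
tcp_rot: [0.308, 3.126, -0.001]
wrist_force: [0.8, 0.2, -0.6]
width: 1.001
```

>>> {"op": "drive_tool", "data": {
  "deltas": [
    {"hand": 1, "offset": [0, -3, -3], "angular": [0, 0, 0]},
    {"hand": 1, "offset": [0, -3, -3], "angular": [0, 0, 0]},
    {"hand": 1, "offset": [0, -3, -3], "angular": [0, 0, 0]},
    {"hand": 1, "offset": [0, -3, -3], "angular": [0, 0, 0]}
  ]
}}

```text
time: 2.7
tool_pos: [0.3954, -0.2686, 0.2022]
tcp_rot: [0.302, 3.126, -0.001]
wrist_force: [0.5, 0.6, -0.0]
width: 1.001
```

>>> {"op": "drive_tool", "data": {
  "deltas": [
    {"hand": 1, "offset": [0, -3.8, 0], "angular": [0, 0, 0]},
    {"hand": 1, "offset": [0, -3.8, -4], "angular": [0, 0, 0]},
    {"hand": 1, "offset": [0, -3.8, -8], "angular": [0, 0, 0]},
    {"hand": 1, "offset": [0, -3.8, -8], "angular": [0, 0, 0]}
  ]
}}

```text
time: 3.2
tool_pos: [0.393, -0.3047, 0.1188]
tcp_rot: [-0.302, -3.122, -0.006]
wrist_force: [0.6, 0.2, -0.1]
width: 1.002
```

```bash
python3 - <<'E'
from h import *
for n,r in(("top",None),("scene",None)):
    c=bot.read_camera(n); u,v=proj(c,[.395,-.307,.06]).astype(int); f=c["frame"][max(v-60,0):v+60,u-60:u+60]; cv2.imwrite(f"pics/{n}j.png",cv2.resize(f,(400,400)))
cv2.imwrite("pics/j.png",np.hstack([cv2.imread("pics/topj.png"),cv2.imread("pics/scenej.png")]))
print(bot.read_state()["tool_pos"])
E
```

```text
[ 0.39557259 -0.30706971  0.12252717]
```

View pics/j.png

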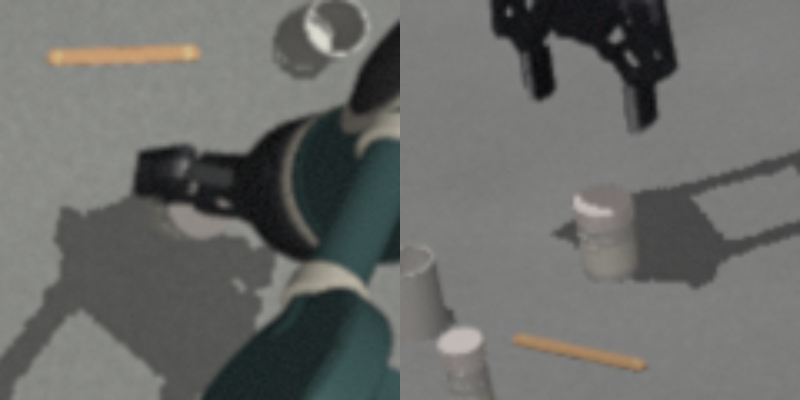

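The crops show the fingers straddling the jar, at about (605,230) in the right-hand one. I'll descend and grip.

>>> {"op": "drive_tool", "data": {
  "deltas": [
    {"hand": 1, "offset": [0, 0, -3], "angular": [0, 0, 0]},
    {"hand": 1, "offset": [0, 0, -6], "angular": [0, 0, 0]},
    {"hand": 1, "offset": [0, 0, -8.2], "angular": [0, 0, 0]},
    {"hand": 1, "offset": [0, 0, -9.2], "angular": [0, 0, 0]},
    {"hand": 1, "offset": [0, 0, -9.2], "angular": [0, 0, 0]},
    {"hand": 0.6, "offset": [0, 0, -9.2], "angular": [0, 0, 0]},
    {"hand": 0.4, "offset": [0, 0, -9.2], "angular": [0, 0, 0]},
    {"hand": 0.3, "offset": [0, 0, -9.2], "angular": [0, 0, 0]}
  ],
  "force": 40
}}

```text
time: 4.3
tool_pos: [0.3956, -0.3079, 0.0305]
tcp_rot: [0.304, 3.125, -0.002]
wrist_force: [-0.2, 0.9, 4.0]
width: 0.504
```

>>> {"op": "drive_tool", "data": {
  "deltas": [
    {"hand": 0.3, "offset": [0, 0, 0], "angular": [0, 0, 0]},
    {"hand": 0.2, "offset": [0, 0, 0], "angular": [0, 0, 0]},
    {"hand": 0.2, "offset": [0, 0, 0], "angular": [0, 0, 0]},
    {"hand": 0.2, "offset": [0, 0, 0], "angular": [0, 0, 0]}
  ]
}}

```text
time: 4.8
tool_pos: [0.3956, -0.3079, 0.0304]
tcp_rot: [0.304, 3.125, -0.002]
wrist_force: [-0.6, 1.3, 5.9]
width: 0.499
```

>>> {"op": "drive_tool", "data": {
  "deltas": [
    {"hand": 0.2, "offset": [0, 0, 2], "angular": [0, 0, 0]},
    {"hand": 0.2, "offset": [0, 0, 5], "angular": [0, 0, 0]},
    {"hand": 0.2, "offset": [0, 0, 9], "angular": [0, 0, 0]},
    {"hand": 0.2, "offset": [0, 0, 12], "angular": [0, 0, 0]},
    {"hand": 0.2, "offset": [2, 3, 12], "angular": [0, 0, 0]},
    {"hand": 0.2, "offset": [4, 7, 12], "angular": [0, 0, 0]},
    {"hand": 0.2, "offset": [6, 11, 12], "angular": [0, 0, 0]},
    {"hand": 0.2, "offset": [8, 15, 12], "angular": [0, 0, 0]}
  ]
}}

```text
time: 5.8
tool_pos: [0.475, -0.156, 0.1491]
tcp_rot: [-0.305, -3.127, 0.0]
wrist_force: [-0.1, -0.7, -0.3]
width: 0.505
```

>>> {"op": "drive_tool", "data": {
  "deltas": [
    {"hand": 0.2, "offset": [3, 4, 0], "angular": [0, 0, 0]},
    {"hand": 0.2, "offset": [5.5, 8, 0], "angular": [0, 0, 0]},
    {"hand": 0.2, "offset": [8, 12, 0], "angular": [0, 0, 0]},
    {"hand": 0.2, "offset": [10, 16, 0], "angular": [0, 0, 0]},
    {"hand": 0.2, "offset": [12, 19, 0], "angular": [0, 0, 0]},
    {"hand": 0.2, "offset": [13, 21, 0], "angular": [0, 0, 0]},
    {"hand": 0.2, "offset": [14, 22.5, 0], "angular": [0, 0, 0]},
    {"hand": 0.2, "offset": [14, 23, 0], "angular": [0, 0, 0]}
  ]
}}

```text
time: 6.8
tool_pos: [0.6151, 0.073, 0.1492]
tcp_rot: [-0.304, -3.127, 0.0]
wrist_force: [1.0, -1.0, -1.4]
width: 0.503
```

```bash
cat > look.py <<'E'
from h import *
import sys
n=sys.argv[1]; a=[float(x) for x in sys.argv[2:5]]
out=[]
for cam in("top","scene"):
    c=bot.read_camera(cam); u,v=proj(c,a).astype(int); v=max(v,70);u=max(u,70); f=c["frame"][v-70:v+70,u-70:u+70]; out.append(cv2.resize(f,(400,400),interpolation=cv2.INTER_CUBIC))
cv2.imwrite(f"pics/{n}.png",cv2.convertScaleAbs(np.hstack(out),alpha=1.5))
s=bot.read_state(); print(s["tool_pos"],s["wrist_force"],s["width"])
E
python3 look.py jw .617 .0745 .08
```

```text
[0.61436979 0.07251422 0.14910454] [-0.16839275 -1.01570849 -1.18024717] 0.5033010681807114
```

View pics/jw.png

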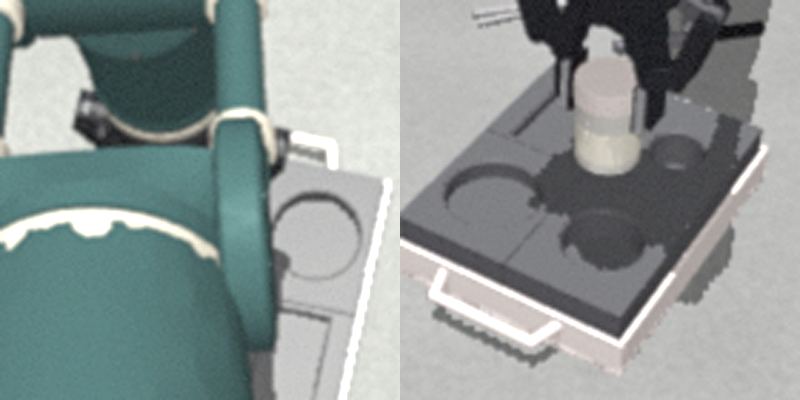

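```bash
python3 - <<'E'
from h import *
c=bot.read_camera("scene"); u,v=proj(c,[.617,.0745,.08]).astype(int)
for n,p in(("jar",(603,239)),("pot",(492,197)),("tube",(678,152)),("cornerR",(762,130)),("cornerB",(620,340))):
    print(n,ray(c,u-70+(p[0]-400+.5)/400*140-.5,v-70+(p[1]+.5)/400*140-.5,.049).round(4))
E
```

```text
jar [0.6182 0.0765]
pot [ 0.6056 -0.008 ]
tube [0.5132 0.1007]
cornerR [0.4668 0.1526]
cornerB [0.699  0.1125]
```

>>> {"op": "drive_tool", "data": {
  "deltas": [
    {"hand": 0.2, "offset": [0.3, 0.3, 0], "angular": [0, 0, 0]},
    {"hand": 0.2, "offset": [0.3, 0.3, -2], "angular": [0, 0, 0]},
    {"hand": 0.2, "offset": [0.3, 0.3, -4], "angular": [0, 0, 0]},
    {"hand": 0.2, "offset": [0.3, 0.3, -6], "angular": [0, 0, 0]},
    {"hand": 0.2, "offset": [0.3, 0.3, -7.5], "angular": [0, 0, 0]},
    {"hand": 0.2, "offset": [0.3, 0.3, -8.5], "angular": [0, 0, 0]},
    {"hand": 0.2, "offset": [0.3, 0.3, -8.8], "angular": [0, 0, 0]},
    {"hand": 0.2, "offset": [0.3, 0.3, -8.8], "angular": [0, 0, 0]}
  ]
}}

```text
time: 7.95
tool_pos: [0.6182, 0.0758, 0.0615]
tcp_rot: [0.304, 3.126, 0.0]
wrist_force: [0.4, 0.5, -1.6]
width: 0.501
```

>>> {"op": "drive_tool", "data": {
  "deltas": [
    {"hand": 0.2, "offset": [0, 0, -0.2], "angular": [0, 0, 0]},
    {"hand": 0.2, "offset": [0, 0, -0.4], "angular": [0, 0, 0]},
    {"hand": 0.2, "offset": [0, 0, -0.5], "angular": [0, 0, 0]},
    {"hand": 0.2, "offset": [0, 0, -0.5], "angular": [0, 0, 0]}
  ]
}}

```text
time: 8.45
tool_pos: [0.6178, 0.0757, 0.0563]
tcp_rot: [-0.304, -3.127, 0.0]
wrist_force: [-0.5, -0.8, -0.8]
width: 0.5
```

Now small steps down until contact.

>>> {"op": "drive_tool", "data": {
  "deltas": [
    {"hand": 0.2, "offset": [0, 0, -0.1], "angular": [0, 0, 0]},
    {"hand": 0.2, "offset": [0, 0, -0.1], "angular": [0, 0, 0]},
    {"hand": 0.2, "offset": [0, 0, -0.2], "angular": [0, 0, 0]},
    {"hand": 0.2, "offset": [0, 0, -0.2], "angular": [0, 0, 0]}
  ]
}}

```text
time: 8.95
tool_pos: [0.6184, 0.0757, 0.0555]
tcp_rot: [0.304, 3.126, 0.0]
wrist_force: [-2.6, -0.6, 4.7]
width: 0.496
```

Contact (force rises to +4.7 N). Next I'll release gently and retract.

>>> {"op": "drive_tool", "data": {
  "deltas": [
    {"hand": 0.55, "offset": [0, 0, 0], "angular": [0, 0, 0]},
    {"hand": 0.65, "offset": [0, 0, 0], "angular": [0, 0, 0]},
    {"hand": 0.75, "offset": [0, 0, 0], "angular": [0, 0, 0]},
    {"hand": 0.8, "offset": [0, 0, 0], "angular": [0, 0, 0]},
    {"hand": 0.8, "offset": [0, 0, 2], "angular": [0, 0, 0]},
    {"hand": 0.8, "offset": [0, 0, 6], "angular": [0, 0, 0]},
    {"hand": 1, "offset": [0, 0, 11], "angular": [0, 0, 0]},
    {"hand": 1, "offset": [0, 0, 15], "angular": [0, 0, 0]}
  ]
}}

```text
time: 9.95
tool_pos: [0.6187, 0.0758, 0.2084]
tcp_rot: [0.304, 3.123, 0.001]
wrist_force: [0.1, 0.1, 0.6]
width: 1.001
```

>>> {"op": "drive_tool", "data": {
  "deltas": [
    {"hand": 1, "offset": [-3, 3, 0], "angular": [0, 0, 0]},
    {"hand": 1, "offset": [-7, 6, 0], "angular": [0, 0, 0]},
    {"hand": 1, "offset": [-11, 9.5, 0], "angular": [0, 0, 0]},
    {"hand": 1, "offset": [-15, 13, 0], "angular": [0, 0, 0]},
    {"hand": 1, "offset": [-19, 17, 0], "angular": [0, 0, 0]},
    {"hand": 1, "offset": [-23, 20, 0], "angular": [0, 0, 0]},
    {"hand": 1, "offset": [-25.5, 22, -2], "angular": [0, 0, 0]},
    {"hand": 1, "offset": [-25.5, 22, -4], "angular": [0, 0, 0]}
  ]
}}

```text
time: 10.95
tool_pos: [0.3617, 0.2975, 0.1659]
tcp_rot: [0.299, 3.125, 0.004]
wrist_force: [-0.3, 0.2, 0.8]
width: 1.002
```

```bash
python3 look.py p1 .36 .297 .04
```

```text
[0.36113623 0.29537094 0.1635637 ] [ 0.17638787 -1.11824916  0.077467  ] 0.9955041245886767
```

View pics/p1.png

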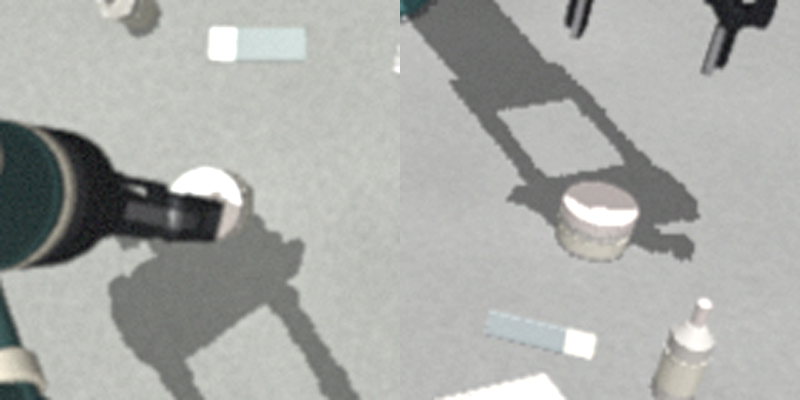

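The view shows the fingers straddling the pot at (600,220) in the right-hand crop, well centred. I'll descend.

>>> {"op": "drive_tool", "data": {
  "deltas": [
    {"hand": 1, "offset": [0, 0.2, -3], "angular": [0, 0, 0]},
    {"hand": 1, "offset": [0, 0.2, -7], "angular": [0, 0, 0]},
    {"hand": 1, "offset": [0, 0.2, -11], "angular": [0, 0, 0]},
    {"hand": 1, "offset": [0, 0.2, -14], "angular": [0, 0, 0]},
    {"hand": 1, "offset": [0, 0.2, -15.2], "angular": [0, 0, 0]},
    {"hand": 1, "offset": [0, 0.2, -15.2], "angular": [0, 0, 0]},
    {"hand": 0.7, "offset": [0, 0.2, -15.2], "angular": [0, 0, 0]},
    {"hand": 0.6, "offset": [0, 0.2, -15.2], "angular": [0, 0, 0]}
  ]
}}

```text
time: 12.05
tool_pos: [0.3642, 0.2986, 0.0142]
tcp_rot: [0.304, 3.125, 0.003]
wrist_force: [0.2, -1.0, 6.3]
width: 0.638
```

>>> {"op": "drive_tool", "data": {
  "deltas": [
    {"hand": 0.4, "offset": [0, 0, 0], "angular": [0, 0, 0]},
    {"hand": 0.3, "offset": [0, 0, 0], "angular": [0, 0, 0]},
    {"hand": 0.3, "offset": [0, 0, 0], "angular": [0, 0, 0]},
    {"hand": 0.3, "offset": [0, 0, 0], "angular": [0, 0, 0]}
  ]
}}

```text
time: 12.55
tool_pos: [0.3642, 0.2986, 0.0142]
tcp_rot: [0.304, 3.124, 0.003]
wrist_force: [-0.5, -1.6, 5.7]
width: 0.637
```

>>> {"op": "drive_tool", "data": {
  "deltas": [
    {"hand": 0.3, "offset": [0, 0, 2], "angular": [0, 0, 0]},
    {"hand": 0.3, "offset": [0, 0, 6], "angular": [0, 0, 0]},
    {"hand": 0.3, "offset": [0, 0, 10], "angular": [0, 0, 0]},
    {"hand": 0.3, "offset": [0, 0, 13], "angular": [0, 0, 0]},
    {"hand": 0.3, "offset": [3, -3.5, 13], "angular": [0, 0, 0]},
    {"hand": 0.3, "offset": [6, -7.5, 13], "angular": [0, 0, 0]},
    {"hand": 0.3, "offset": [9, -11.5, 13], "angular": [0, 0, 0]},
    {"hand": 0.3, "offset": [12, -15.5, 13], "angular": [0, 0, 0]}
  ]
}}

```text
time: 13.55
tool_pos: [0.484, 0.1416, 0.1434]
tcp_rot: [0.304, 3.125, 0.001]
wrist_force: [0.4, 0.1, -1.1]
width: 0.639
```

>>> {"op": "drive_tool", "data": {
  "deltas": [
    {"hand": 0.3, "offset": [3, -4, 0], "angular": [0, 0, 0]},
    {"hand": 0.3, "offset": [6, -7.5, 0], "angular": [0, 0, 0]},
    {"hand": 0.3, "offset": [9, -11, 0], "angular": [0, 0, 0]},
    {"hand": 0.3, "offset": [11, -14, 0], "angular": [0, 0, 0]},
    {"hand": 0.3, "offset": [12, -15, 0], "angular": [0, 0, 0]},
    {"hand": 0.3, "offset": [12, -15.3, 0], "angular": [0, 0, 0]},
    {"hand": 0.3, "offset": [12, -15.3, 0], "angular": [0, 0, 0]}
  ]
}}

```text
time: 14.42
tool_pos: [0.602, -0.0094, 0.1423]
tcp_rot: [-0.303, -3.126, -0.001]
wrist_force: [-1.4, -0.6, 0.0]
width: 0.64
```

```bash
python3 look.py pw .604 -.009 .09
```

```text
[ 0.60202784 -0.00919076  0.14226743] [-0.07947077  0.78361689 -0.90520227] 0.6415051904596344
```

View pics/pw.png

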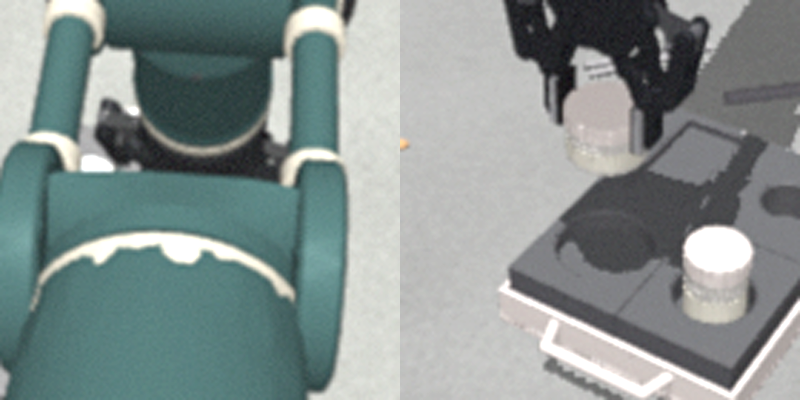

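```bash
python3 - <<'E'
from h import *
c=bot.read_camera("scene"); u,v=proj(c,[.604,-.009,.09]).astype(int)
for n,p,z in(("potwell",(607,245),.049),("captop",(602,103),.166),("base",(606,156),.128),("jartop",(718,249),.087)):
    print(n,ray(c,u-70+(p[0]-400+.5)/400*140-.5,v-70+(p[1]+.5)/400*140-.5,z).round(4))
E
```

```text
potwell [ 0.6014 -0.0069]
captop [ 0.596  -0.0119]
base [ 0.6017 -0.0072]
jartop [0.6186 0.0772]
```

>>> {"op": "drive_tool", "data": {
  "deltas": [
    {"hand": 0.3, "offset": [0.2, 0.2, 0], "angular": [0, 0, 0]},
    {"hand": 0.3, "offset": [0.2, 0.2, -2], "angular": [0, 0, 0]},
    {"hand": 0.3, "offset": [0.2, 0.2, -4], "angular": [0, 0, 0]},
    {"hand": 0.3, "offset": [0.2, 0.2, -6], "angular": [0, 0, 0]},
    {"hand": 0.3, "offset": [0.2, 0.2, -7.5], "angular": [0, 0, 0]},
    {"hand": 0.3, "offset": [0.2, 0.2, -8.5], "angular": [0, 0, 0]},
    {"hand": 0.3, "offset": [0.2, 0.2, -8.8], "angular": [0, 0, 0]},
    {"hand": 0.3, "offset": [0.2, 0.2, -8.8], "angular": [0, 0, 0]}
  ]
}}

```text
time: 15.58
tool_pos: [0.6052, -0.0083, 0.0545]
tcp_rot: [0.304, 3.126, 0.0]
wrist_force: [0.2, 0.1, -0.5]
width: 0.641
```

>>> {"op": "drive_tool", "data": {
  "deltas": [
    {"hand": 0.3, "offset": [0, 0, -0.2], "angular": [0, 0, 0]},
    {"hand": 0.3, "offset": [0, 0, -0.3], "angular": [0, 0, 0]},
    {"hand": 0.3, "offset": [0, 0, -0.4], "angular": [0, 0, 0]},
    {"hand": 0.3, "offset": [0, 0, -0.4], "angular": [0, 0, 0]}
  ]
}}

```text
time: 16.08
tool_pos: [0.6048, -0.0083, 0.0503]
tcp_rot: [0.304, 3.127, -0.0]
wrist_force: [-0.7, 0.5, -0.4]
width: 0.637
```

>>> {"op": "drive_tool", "data": {
  "deltas": [
    {"hand": 0.3, "offset": [0, 0, -0.1], "angular": [0, 0, 0]},
    {"hand": 0.3, "offset": [0, 0, -0.2], "angular": [0, 0, 0]},
    {"hand": 0.3, "offset": [0, 0, -0.3], "angular": [0, 0, 0]},
    {"hand": 0.3, "offset": [0, 0, -0.3], "angular": [0, 0, 0]}
  ]
}}

```text
time: 16.58
tool_pos: [0.6048, -0.0083, 0.0473]
tcp_rot: [-0.304, -3.127, -0.0]
wrist_force: [-0.6, -1.0, 0.2]
width: 0.639
```

>>> {"op": "drive_tool", "data": {
  "deltas": [
    {"hand": 0.3, "offset": [0, 0, -0.1], "angular": [0, 0, 0]},
    {"hand": 0.3, "offset": [0, 0, -0.1], "angular": [0, 0, 0]},
    {"hand": 0.3, "offset": [0, 0, -0.1], "angular": [0, 0, 0]}
  ]
}}

```text
time: 16.95
tool_pos: [0.6048, -0.0083, 0.0473]
tcp_rot: [-0.304, -3.127, 0.0]
wrist_force: [-2.4, -0.5, 6.3]
width: 0.635
```

>>> {"op": "drive_tool", "data": {
  "deltas": [
    {"hand": 0.67, "offset": [0, 0, 0], "angular": [0, 0, 0]},
    {"hand": 0.75, "offset": [0, 0, 0], "angular": [0, 0, 0]},
    {"hand": 0.85, "offset": [0, 0, 0], "angular": [0, 0, 0]},
    {"hand": 0.9, "offset": [0, 0, 0.5], "angular": [0, 0, 0]},
    {"hand": 0.9, "offset": [0, 0, 3], "angular": [0, 0, 0]},
    {"hand": 0.9, "offset": [0, 0, 7], "angular": [0, 0, 0]},
    {"hand": 1, "offset": [0, 0, 12], "angular": [0, 0, 0]},
    {"hand": 1, "offset": [0, 0, 16], "angular": [0, 0, 0]}
  ]
}}

```text
time: 17.95
tool_pos: [0.6053, -0.0083, 0.2089]
tcp_rot: [0.304, 3.125, 0.0]
wrist_force: [0.2, 0.1, -1.0]
width: 0.996
```

>>> {"op": "drive_tool", "data": {
  "deltas": [
    {"hand": 1, "offset": [0, -4, 0], "angular": [0, 0, 0]},
    {"hand": 1, "offset": [0, -9, 0], "angular": [0, 0, 0]},
    {"hand": 1, "offset": [0, -14, 0], "angular": [0, 0, 0]},
    {"hand": 1, "offset": [0, -19, 0], "angular": [0, 0, 0]},
    {"hand": 1, "offset": [0, -24, 0], "angular": [0, 0, 0]},
    {"hand": 1, "offset": [0, -27.8, 0], "angular": [0, 0, 0]},
    {"hand": 1, "offset": [0, -27.8, 0], "angular": [0, 0, 0]},
    {"hand": 1, "offset": [0, -27.8, 0], "angular": [0, 0, 0]}
  ]
}}

```text
time: 18.95
tool_pos: [0.6047, -0.2858, 0.2062]
tcp_rot: [-0.305, -3.126, -0.001]
wrist_force: [0.0, 1.0, -0.3]
width: 1.002
```

```bash
python3 look.py t1 .607 -.286 .08
```

```text
[ 0.60486901 -0.2850056   0.20628439] [-0.24909654  0.87151895  0.24627328] 0.9994811719557146
```

View pics/t1.png

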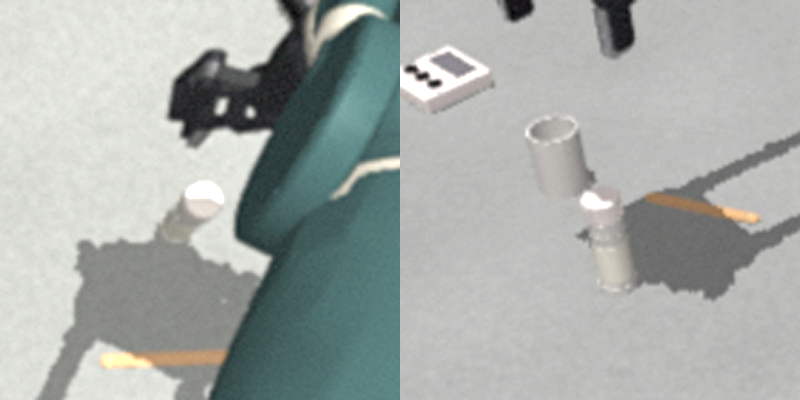

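The tube cap is at (602,199) in the right-hand crop, between the finger lines and clear of the open jar. I'll descend.

>>> {"op": "drive_tool", "data": {
  "deltas": [
    {"hand": 1, "offset": [0, -0.1, -3], "angular": [0, 0, 0]},
    {"hand": 1, "offset": [0, -0.1, -7], "angular": [0, 0, 0]},
    {"hand": 1, "offset": [0, -0.1, -11], "angular": [0, 0, 0]},
    {"hand": 1, "offset": [0, -0.1, -14], "angular": [0, 0, 0]},
    {"hand": 1, "offset": [0, -0.1, -15.4], "angular": [0, 0, 0]},
    {"hand": 1, "offset": [0, -0.1, -15.4], "angular": [0, 0, 0]},
    {"hand": 1, "offset": [0, -0.1, -15.4], "angular": [0, 0, 0]}
  ]
}}

```text
time: 19.92
tool_pos: [0.6061, -0.2876, 0.0541]
tcp_rot: [0.303, 3.124, -0.002]
wrist_force: [-0.9, 0.7, -0.2]
width: 0.995
```

>>> {"op": "drive_tool", "data": {
  "deltas": [
    {"hand": 0.8, "offset": [0, 0.1, 0], "angular": [0, 0, 0]},
    {"hand": 0.65, "offset": [0, 0.1, 0], "angular": [0, 0, 0]},
    {"hand": 0.5, "offset": [0, 0.1, 0], "angular": [0, 0, 0]},
    {"hand": 0.42, "offset": [0, 0.1, 0], "angular": [0, 0, 0]},
    {"hand": 0.36, "offset": [0, 0.1, 0], "angular": [0, 0, 0]},
    {"hand": 0.3, "offset": [0, 0.1, 0], "angular": [0, 0, 0]},
    {"hand": 0.2, "offset": [0, 0.1, 0], "angular": [0, 0, 0]},
    {"hand": 0.1, "offset": [0, 0.1, 0], "angular": [0, 0, 0]}
  ]
}}

```text
time: 20.92
tool_pos: [0.6049, -0.2863, 0.0524]
tcp_rot: [0.304, 3.127, -0.0]
wrist_force: [0.8, -1.3, 0.7]
width: 0.312
```

>>> {"op": "drive_tool", "data": {
  "deltas": [
    {"hand": 0.1, "offset": [0, 0, 0], "angular": [0, 0, 0]},
    {"hand": 0.1, "offset": [0, 0, 0], "angular": [0, 0, 0]},
    {"hand": 0.1, "offset": [0, 0, 3], "angular": [0, 0, 0]},
    {"hand": 0.1, "offset": [0, 0, 7], "angular": [0, 0, 0]},
    {"hand": 0.1, "offset": [0, 0, 11], "angular": [0, 0, 0]},
    {"hand": 0.1, "offset": [0, 0, 15], "angular": [0, 0, 0]},
    {"hand": 0.1, "offset": [0, 0, 15], "angular": [0, 0, 0]}
  ]
}}

```text
time: 21.8
tool_pos: [0.6073, -0.2876, 0.2072]
tcp_rot: [0.304, 3.119, -0.005]
wrist_force: [-0.1, -0.3, -1.5]
width: 0.315
```

>>> {"op": "drive_tool", "data": {
  "deltas": [
    {"hand": 0.1, "offset": [-0.8, 3, 0], "angular": [0, 0, 0]},
    {"hand": 0.1, "offset": [-1.8, 7, 0], "angular": [0, 0, 0]},
    {"hand": 0.1, "offset": [-2.8, 11, 0], "angular": [0, 0, 0]},
    {"hand": 0.1, "offset": [-4, 15, 0], "angular": [0, 0, 0]},
    {"hand": 0.1, "offset": [-5, 19, 0], "angular": [0, 0, 0]},
    {"hand": 0.1, "offset": [-6, 23, 0], "angular": [0, 0, 0]},
    {"hand": 0.1, "offset": [-7, 27, 0], "angular": [0, 0, 0]},
    {"hand": 0.1, "offset": [-8, 31, 0], "angular": [0, 0, 0]}
  ]
}}

```text
time: 22.8
tool_pos: [0.5232, 0.0249, 0.2004]
tcp_rot: [-0.304, -3.124, 0.0]
wrist_force: [0.7, -0.1, 0.0]
width: 0.317
```

>>> {"op": "drive_tool", "data": {
  "deltas": [
    {"hand": 0.1, "offset": [-0.8, 3, 0], "angular": [0, 0, 0]},
    {"hand": 0.1, "offset": [-1.4, 6, 0], "angular": [0, 0, 0]},
    {"hand": 0.1, "offset": [-1.7, 7.5, -2], "angular": [0, 0, 0]},
    {"hand": 0.1, "offset": [-1.7, 7.5, -4], "angular": [0, 0, 0]},
    {"hand": 0.1, "offset": [-1.7, 7.5, -6], "angular": [0, 0, 0]},
    {"hand": 0.1, "offset": [-1.7, 7.5, -6], "angular": [0, 0, 0]},
    {"hand": 0.1, "offset": [-1.7, 7.5, -6], "angular": [0, 0, 0]}
  ]
}}

```text
time: 23.68
tool_pos: [0.5076, 0.0986, 0.142]
tcp_rot: [-0.304, -3.126, 0.0]
wrist_force: [-0.8, -0.2, -0.6]
width: 0.316
```

```bash
python3 look.py tw .51 .098 .09
```

```text
[0.50843918 0.09871167 0.14305339] [-0.16343526 -0.25010744  0.37425129] 0.3107177069760762
```

View pics/tw.png

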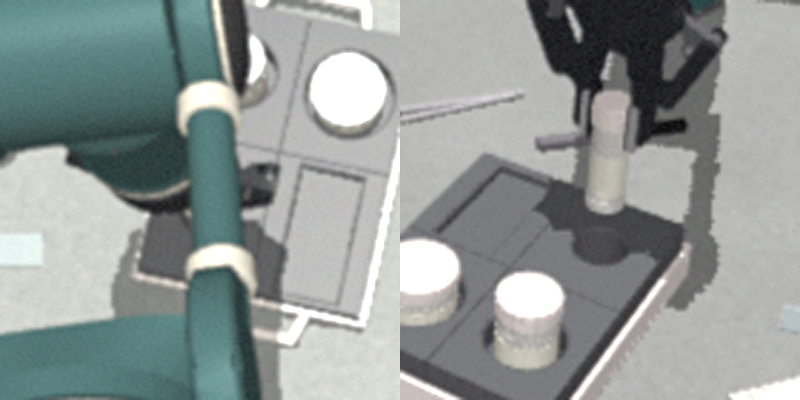

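```bash
python3 - <<'E'
from h import *
c=bot.read_camera("scene"); u,v=proj(c,[.51,.098,.09]).astype(int)
for n,p,z in(("tubewell",(601,245),.049),("captop",(611,100),.1755),("base",(605,205),.0905)):
    print(n,ray(c,u-70+(p[0]-400+.5)/400*140-.5,v-70+(p[1]+.5)/400*140-.5,z).round(4))
E
```

```text
tubewell [0.5087 0.0996]
captop [0.5097 0.0962]
base [0.5142 0.1005]
```

>>> {"op": "drive_tool", "data": {
  "deltas": [
    {"hand": 0.1, "offset": [-0.1, 0.1, 0], "angular": [0, 0, 0]},
    {"hand": 0.1, "offset": [-0.1, 0.1, -1.5], "angular": [0, 0, 0]},
    {"hand": 0.1, "offset": [-0.1, 0.1, -3], "angular": [0, 0, 0]},
    {"hand": 0.1, "offset": [-0.1, 0.1, -4.5], "angular": [0, 0, 0]},
    {"hand": 0.1, "offset": [-0.1, 0.1, -5.8], "angular": [0, 0, 0]},
    {"hand": 0.1, "offset": [-0.1, 0.1, -6.5], "angular": [0, 0, 0]},
    {"hand": 0.1, "offset": [-0.1, 0.1, -6.8], "angular": [0, 0, 0]},
    {"hand": 0.1, "offset": [-0.1, 0.1, -6.8], "angular": [0, 0, 0]}
  ]
}}

```text
time: 24.82
tool_pos: [0.507, 0.0997, 0.0743]
tcp_rot: [0.304, 3.127, 0.0]
wrist_force: [-0.9, 0.5, -1.2]
width: 0.314
```

>>> {"op": "drive_tool", "data": {
  "deltas": [
    {"hand": 0.1, "offset": [0, 0, -0.2], "angular": [0, 0, 0]},
    {"hand": 0.1, "offset": [0, 0, -0.4], "angular": [0, 0, 0]},
    {"hand": 0.1, "offset": [0, 0, -0.5], "angular": [0, 0, 0]},
    {"hand": 0.1, "offset": [0, 0, -0.5], "angular": [0, 0, 0]}
  ]
}}

```text
time: 25.32
tool_pos: [0.5069, 0.0997, 0.0693]
tcp_rot: [0.304, 3.127, 0.0]
wrist_force: [0.6, -1.2, -0.6]
width: 0.316
```

>>> {"op": "drive_tool", "data": {
  "deltas": [
    {"hand": 0.1, "offset": [0, 0, -0.1], "angular": [0, 0, 0]},
    {"hand": 0.1, "offset": [0, 0, -0.1], "angular": [0, 0, 0]},
    {"hand": 0.1, "offset": [0, 0, -0.1], "angular": [0, 0, 0]}
  ]
}}

```text
time: 25.7
tool_pos: [0.5075, 0.0998, 0.0693]
tcp_rot: [0.304, 3.126, 0.0]
wrist_force: [-1.3, -0.1, 5.6]
width: 0.316
```

>>> {"op": "drive_tool", "data": {
  "deltas": [
    {"hand": 0.35, "offset": [0, 0, 0], "angular": [0, 0, 0]},
    {"hand": 0.42, "offset": [0, 0, 0], "angular": [0, 0, 0]},
    {"hand": 0.5, "offset": [0, 0, 0], "angular": [0, 0, 0]},
    {"hand": 0.6, "offset": [0, 0, 0], "angular": [0, 0, 0]},
    {"hand": 0.7, "offset": [0, 0, 1], "angular": [0, 0, 0]},
    {"hand": 0.7, "offset": [0, 0, 5], "angular": [0, 0, 0]},
    {"hand": 0.8, "offset": [0, 0, 10], "angular": [0, 0, 0]},
    {"hand": 1, "offset": [0, 0, 14], "angular": [0, 0, 0]}
  ]
}}

```text
time: 26.7
tool_pos: [0.5074, 0.0998, 0.2112]
tcp_rot: [0.304, 3.125, 0.001]
wrist_force: [0.2, -0.4, -0.8]
width: 0.981
```

>>> {"op": "drive_tool", "data": {
  "deltas": [
    {"hand": 1, "offset": [2, 4, 0], "angular": [0, 0, -10]},
    {"hand": 1, "offset": [4, 8, 0], "angular": [0, 0, -20]},
    {"hand": 1, "offset": [6, 12, 0], "angular": [0, 0, -30]},
    {"hand": 1, "offset": [8, 15.5, 0], "angular": [0, 0, -40.6]},
    {"hand": 1, "offset": [8, 15.5, -3], "angular": [0, 0, -40.6]},
    {"hand": 1, "offset": [8, 15.5, -6], "angular": [0, 0, -40.6]},
    {"hand": 1, "offset": [8, 15.5, -8], "angular": [0, 0, -40.6]},
    {"hand": 1, "offset": [8, 15.5, -8], "angular": [0, 0, -40.6]}
  ]
}}

```text
time: 27.7
tool_pos: [0.5854, 0.2541, 0.1265]
tcp_rot: [-1.369, -2.825, 0.004]
wrist_force: [-0.6, 1.0, 0.2]
width: 0.998
```

```bash
python3 look.py m1 .588 .255 .03
```

```text
[0.58738289 0.25482584 0.12925426] [ 0.18933784 -0.86027039 -0.41138722] 0.998742685788568
```

View pics/m1.png

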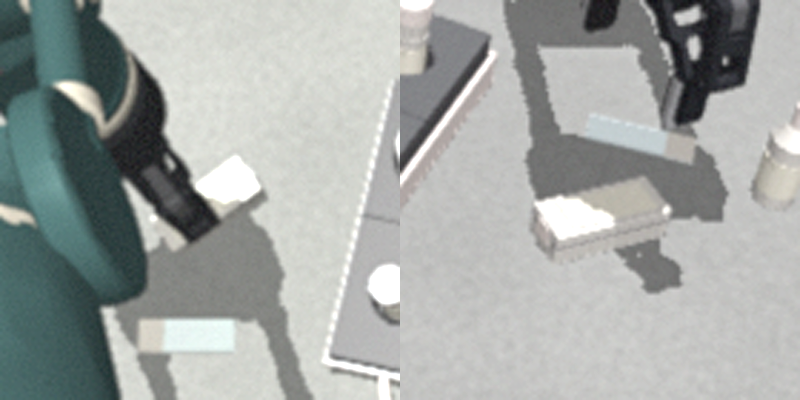

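The mailer lies across the jaws' line: its top is centred near (601,205) in the right-hand crop, with fingers on either side. I'll descend.

>>> {"op": "drive_tool", "data": {
  "deltas": [
    {"hand": 1, "offset": [0.1, 0, -3], "angular": [0, 0, 0]},
    {"hand": 1, "offset": [0.1, 0, -6], "angular": [0, 0, 0]},
    {"hand": 1, "offset": [0.1, 0, -9], "angular": [0, 0, 0]},
    {"hand": 1, "offset": [0.1, 0, -11], "angular": [0, 0, 0]},
    {"hand": 1, "offset": [0.1, 0, -11.9], "angular": [0, 0, 0]},
    {"hand": 1, "offset": [0.1, 0, -11.9], "angular": [0, 0, 0]},
    {"hand": 0.7, "offset": [0.1, 0, -11.9], "angular": [0, 0, 0]},
    {"hand": 0.5, "offset": [0.1, 0, -11.9], "angular": [0, 0, 0]}
  ]
}}

```text
time: 28.8
tool_pos: [0.5888, 0.2551, 0.0106]
tcp_rot: [1.37, 2.826, 0.002]
wrist_force: [-0.2, -0.5, -0.5]
width: 0.605
```

>>> {"op": "drive_tool", "data": {
  "deltas": [
    {"hand": 0.4, "offset": [0, 0, 0], "angular": [0, 0, 0]},
    {"hand": 0.3, "offset": [0, 0, 0], "angular": [0, 0, 0]},
    {"hand": 0.2, "offset": [0, 0, 0], "angular": [0, 0, 0]},
    {"hand": 0.2, "offset": [0, 0, 0], "angular": [0, 0, 0]}
  ]
}}

```text
time: 29.3
tool_pos: [0.5886, 0.255, 0.0102]
tcp_rot: [1.37, 2.826, 0.002]
wrist_force: [-0.6, -0.2, 5.8]
width: 0.389
```

>>> {"op": "drive_tool", "data": {
  "deltas": [
    {"hand": 0.2, "offset": [0, 0, 3], "angular": [0, 0, 0]},
    {"hand": 0.2, "offset": [0, 0, 7], "angular": [0, 0, 0]},
    {"hand": 0.2, "offset": [0, 0, 12], "angular": [0, 0, 0]},
    {"hand": 0.2, "offset": [0, 0, 17], "angular": [0, 0, 0]},
    {"hand": 0.2, "offset": [-1, -3, 17], "angular": [0, 0, 10]},
    {"hand": 0.2, "offset": [-2.5, -7, 17], "angular": [0, 0, 20]},
    {"hand": 0.2, "offset": [-4, -11, 17], "angular": [0, 0, 30]},
    {"hand": 0.2, "offset": [-5.5, -14, 17], "angular": [0, 0, 40.5]}
  ]
}}

```text
time: 30.3
tool_pos: [0.5315, 0.1132, 0.1784]
tcp_rot: [-0.298, -3.126, 0.001]
wrist_force: [0.7, -0.5, 0.1]
width: 0.388
```

>>> {"op": "drive_tool", "data": {
  "deltas": [
    {"hand": 0.2, "offset": [-2, -4, 0], "angular": [0, 0, 0]},
    {"hand": 0.2, "offset": [-3.5, -8, 0], "angular": [0, 0, 0]},
    {"hand": 0.2, "offset": [-4.2, -10, 0], "angular": [0, 0, 0]},
    {"hand": 0.2, "offset": [-4.2, -10, -2], "angular": [0, 0, 0]},
    {"hand": 0.2, "offset": [-4.2, -10, -4], "angular": [0, 0, 0]},
    {"hand": 0.2, "offset": [-4.2, -10, -6], "angular": [0, 0, 0]},
    {"hand": 0.2, "offset": [-4.2, -10, -6], "angular": [0, 0, 0]},
    {"hand": 0.2, "offset": [-4.2, -10, -6], "angular": [0, 0, 0]}
  ]
}}

```text
time: 31.3
tool_pos: [0.4909, 0.0148, 0.1196]
tcp_rot: [0.307, 3.126, 0.0]
wrist_force: [0.8, 0.3, -0.8]
width: 0.39
```

```bash
python3 look.py mw .492 .014 .08; python3 -c "
from h import *
print(bot.read_state()['tcp_rot'])"
```

```text
[0.49158053 0.01476192 0.12024197] [ 0.50118393 -0.50010976 -0.53841616] 0.38495569085408543
[3.06766314e-01 3.12495752e+00 1.72897024e-04]
```

View pics/mw.png

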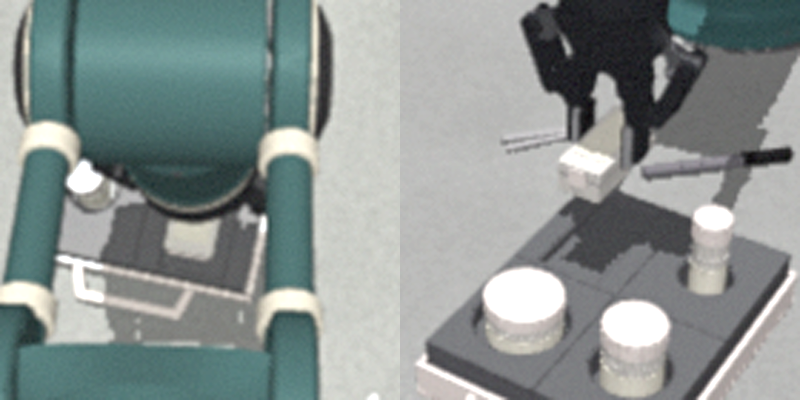

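The three containers stand in their wells at (525,310), (635,345) and (710,250), and the mailer hangs over its pocket. I'll lower it.

>>> {"op": "drive_tool", "data": {
  "deltas": [
    {"hand": 0.2, "offset": [0, 0, -1.5], "angular": [0, 0, 0]},
    {"hand": 0.2, "offset": [0, 0, -3], "angular": [0, 0, 0]},
    {"hand": 0.2, "offset": [0, 0, -4.5], "angular": [0, 0, 0]},
    {"hand": 0.2, "offset": [0, 0, -5.2], "angular": [0, 0, 0]},
    {"hand": 0.2, "offset": [0, 0, -5.5], "angular": [0, 0, 0]},
    {"hand": 0.2, "offset": [0, 0, -5.5], "angular": [0, 0, 0]}
  ]
}}

```text
time: 32.15
tool_pos: [0.4909, 0.0147, 0.0642]
tcp_rot: [-0.307, -3.126, 0.0]
wrist_force: [-0.2, -0.3, -0.6]
width: 0.387
```

>>> {"op": "drive_tool", "data": {
  "deltas": [
    {"hand": 0.2, "offset": [0, 0, -0.3], "angular": [0, 0, 0]},
    {"hand": 0.2, "offset": [0, 0, -0.6], "angular": [0, 0, 0]},
    {"hand": 0.2, "offset": [0, 0, -0.9], "angular": [0, 0, 0]},
    {"hand": 0.2, "offset": [0, 0, -1.2], "angular": [0, 0, 0]},
    {"hand": 0.2, "offset": [0, 0, -1.2], "angular": [0, 0, 0]}
  ]
}}

```text
time: 32.78
tool_pos: [0.4904, 0.0147, 0.0519]
tcp_rot: [-0.307, -3.126, 0.0]
wrist_force: [0.2, -0.9, -1.0]
width: 0.385
```

>>> {"op": "drive_tool", "data": {
  "deltas": [
    {"hand": 0.2, "offset": [0, 0, -0.1], "angular": [0, 0, 0]},
    {"hand": 0.2, "offset": [0, 0, -0.2], "angular": [0, 0, 0]},
    {"hand": 0.2, "offset": [0, 0, -0.2], "angular": [0, 0, 0]},
    {"hand": 0.2, "offset": [0, 0, -0.2], "angular": [0, 0, 0]}
  ]
}}

```text
time: 33.28
tool_pos: [0.4909, 0.0147, 0.0503]
tcp_rot: [0.307, 3.126, 0.0]
wrist_force: [-0.4, -0.5, -0.3]
width: 0.388
```

>>> {"op": "drive_tool", "data": {
  "deltas": [
    {"hand": 0.2, "offset": [0, 0, -0.1], "angular": [0, 0, 0]},
    {"hand": 0.2, "offset": [0, 0, -0.1], "angular": [0, 0, 0]},
    {"hand": 0.2, "offset": [0, 0, -0.1], "angular": [0, 0, 0]}
  ]
}}

```text
time: 33.65
tool_pos: [0.4909, 0.0147, 0.0502]
tcp_rot: [-0.307, -3.127, 0.0]
wrist_force: [-3.0, -0.4, 6.6]
width: 0.383
```

Contact at the expected height. I'll release, rise and move clear.

>>> {"op": "drive_tool", "data": {
  "deltas": [
    {"hand": 0.42, "offset": [0, 0, 0], "angular": [0, 0, 0]},
    {"hand": 0.5, "offset": [0, 0, 0], "angular": [0, 0, 0]},
    {"hand": 0.6, "offset": [0, 0, 0], "angular": [0, 0, 0]},
    {"hand": 0.65, "offset": [0, 0, 0.3], "angular": [0, 0, 0]},
    {"hand": 0.7, "offset": [0, 0, 2], "angular": [0, 0, 0]},
    {"hand": 0.7, "offset": [0, 0, 6], "angular": [0, 0, 0]},
    {"hand": 0.7, "offset": [0, 0, 12], "angular": [0, 0, 0]},
    {"hand": 0.7, "offset": [0, 0, 18], "angular": [0, 0, 0]}
  ]
}}

```text
time: 34.65
tool_pos: [0.4905, 0.0147, 0.2321]
tcp_rot: [0.307, 3.126, 0.0]
wrist_force: [1.1, -0.2, -0.3]
width: 0.701
```

>>> {"op": "drive_tool", "data": {
  "deltas": [
    {"hand": 0.7, "offset": [0, 6, 0], "angular": [0, 0, 0]},
    {"hand": 0.7, "offset": [0, 12, 0], "angular": [0, 0, 0]},
    {"hand": 0.7, "offset": [0, 18, 0], "angular": [0, 0, 0]},
    {"hand": 0.7, "offset": [0, 24, 0], "angular": [0, 0, 0]},
    {"hand": 0.7, "offset": [-2, 30, 0], "angular": [0, 0, 0]},
    {"hand": 0.7, "offset": [-6, 36, 0], "angular": [0, 0, 0]},
    {"hand": 0.7, "offset": [-9, 42, 0], "angular": [0, 0, 0]},
    {"hand": 0.7, "offset": [-9, 42, 0], "angular": [0, 0, 0]}
  ]
}}

```text
time: 35.65
tool_pos: [0.3989, 0.4378, 0.2307]
tcp_rot: [0.3, 3.127, 0.003]
wrist_force: [0.6, 0.4, 0.9]
width: 0.697
```

```bash
python3 - <<'E'
from h import *
o=[]
for n,(y,x) in(("top",(120,70)),("scene",(120,100))):
    f=bot.read_camera(n)["frame"]; o.append(cv2.resize(f[120:360,(70 if n=="top" else 150):(70 if n=="top" else 150)+450] if 0 else f[130:360,150:530],(760,300) if 0 else (496,300),interpolation=cv2.INTER_CUBIC))
cv2.imwrite("pics/fin.png",cv2.convertScaleAbs(np.vstack(o),alpha=1.3))
print(bot.read_state()["tool_pos"],bot.read_state()["wrist_force"],bot.read_state()["time"])
E
```

```text
[0.40010035 0.43598155 0.23023824] [-0.44549034 -0.73672915 -0.42776972] 35.75
```

View pics/fin.png

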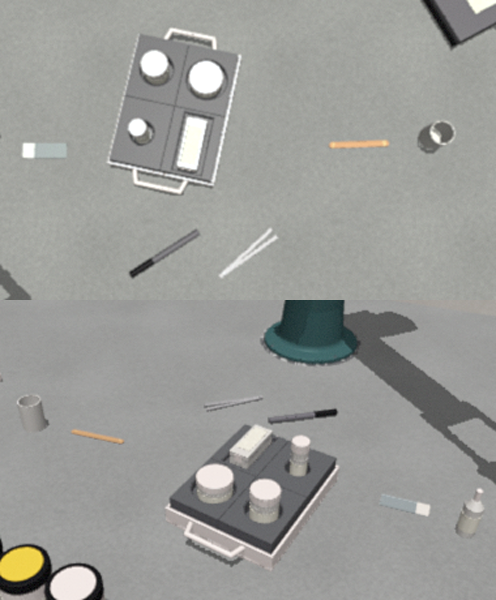

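All four are in place: jar (155,65), pot (206,77), tube (138,130) and mailer (193,143) in the upper view. The open jar and the dropper bottle are still standing where they were. I'll hand in.

```bash
python3 -c "
from workcell import bot
print(bot.finish_job())"
```

```text
the job is handed in; nothing more can be done
None
```

All four samples are packed and the job is handed in, after about 36 s of robot time. I placed the specimen jar, biopsy pot, sample tube and slide mailer in that order, lowering each until it touched down before releasing it.

- **Seating:** each touchdown came within about 1 mm of the height expected for the floor of its well or pocket, with a force rise of roughly 5–7 N. In the final pictures from both cameras, all four sit in their places, with the three containers upright and the mailer flat.
- **Look-alikes:** the open jar and the dropper bottle were standing where they were at the start, and the gripper was clear of everything.
- **Disagreement:** the two cameras differed by a few millimetres on well positions (worst for the pot well, about 5 mm on the first reading). I steered between them, inside the 6 mm clearance. No check failed.

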